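Close two split board frames in the pairing jig

TASK

Three loose half frames lie in the lanes of the jig; the shuttle across the lanes holds the original halves of two of them. By the shape of the parting faces find which loose half belongs to each nest, bring that nest in front of it, and push it along its lane, without lifting it, until the two halves are fully closed. When both pairs are closed, slide the shuttle fully left to its end position behind the retaining rail; leave the odd half where it lies and do not disturb the other things on the bench.

Things in the scene. Friction and masses are not known exactly. Their poses are not given: they have to be found in the camera images.
- jig: the jig's bed, dark steel, about 500 mm (y) x 280 mm (x), fixed; its place and yaw vary. Origin on the bench top, x away from the robot along the lanes, y to the left across them. Lane walls run from x = -130 mm to 0; the shuttle runs along y beyond them, x = +5 to +133 mm. A flux pen and a coil lie on the bed outside the lanes.
- lanes (a point): far end of the middle lane, on its floor, at x = 0, y = 0 in the jig's frame, 12 mm above the bench; axes as the jig's. Three lanes along x, centred at y = +80, 0 and -80 mm, each 67 mm wide between aluminium walls 13 mm thick whose tops are 30 mm above the bench; open above and at both ends.
- rail (a point): middle of the shuttle-side face of the retaining rail, left of the lanes: a fixed aluminium bar along y, 144 mm long, top 30 mm above the bench, in line with the lanes' far ends (jig x = 0). It keeps closed halves in the shuttle when that is at its left end; only halves pushed fully home pass it and the lane walls.
- shuttle (a joint): shuttle position along the jig's y in m: 0 with its middle at jig y = 0, growing to the left, stops at -0.130 and +0.170 (left end position). Stays where left; about 2 N moves it. A nest faces a lane when joint value + nest offset = lane y; offsets: nest a +0.040, nest b -0.040. Flared nest mouths correct up to about 3 mm.
- post (a point): upright black round post for moving the shuttle, 18 mm in diameter, 23 to 75 mm above the bench; the point is on its axis 55 mm above the bench. At the shuttle's middle, beyond the fixed halves (whose tops are 33 mm above the bench), at x = +112 mm in the jig's frame.
- mate_a (a point): middle of the parting face of the fixed half in nest a (left, +y), 22 mm above the bench, at jig x = +60 mm, looking to -x; axes as the jig's. Aluminium, one notch 24 mm wide, 16 mm deep, centred 15 mm to +y. Nest 67 mm wide, floor 11 mm above the bench. A closed half has its body centre 25 mm to -x of this point, its back face at jig x = +10 mm.
- mate_b (a point): middle of the parting face of the fixed half in nest b (right, -y); like nest a, but with two notches 15 mm wide, 16 mm deep, centred 20 mm to +y and 20 mm to -y of the point.
- centre_a (a point): loose aluminium half frame with a green board: body 50 (x) x 64 (y) x 22 mm high, flat upright back face (-x); parting face (+x) with one tongue 20 mm wide, centred 15 mm to +y, 14 mm long, full height. Point: centre of the body without tongues, half-way up. Lies in any one of the lanes, x along the lane, tongue side to the shuttle; about 0.2 kg, slides easily (about 1 N). Mates only in nest a.
- centre_b (a point): loose aluminium half frame with a green board: body 50 (x) x 64 (y) x 22 mm high, flat upright back face (-x); parting face (+x) with two tongues 11 mm wide, centred 20 mm to either side, 14 mm long, full height. Point: centre of the body without tongues, half-way up. Lies in any one of the lanes, x along the lane, tongue side to the shuttle; about 0.2 kg, slides easily (about 1 N). Mates only in nest b.
- centre_c (a point): loose aluminium half frame with a green board: body 50 (x) x 64 (y) x 22 mm high, flat upright back face (-x); parting face (+x) with one tongue 20 mm wide, centred 15 mm to -y, 14 mm long, full height. Point: centre of the body without tongues, half-way up. Lies in any one of the lanes, x along the lane, tongue side to the shuttle; about 0.2 kg, slides easily (about 1 N). The odd one: mates with neither.
- driver: screwdriver, a loose bystander to be left alone; origin under its middle
- spool: solder spool, a loose bystander to be left alone; origin under its middle
- cleaner: small bottle, a loose bystander to be left alone; origin under its middle
- pen: flux pen, a loose bystander to be left alone; origin under its middle
- coil: coil, a loose bystander to be left alone; origin under its middle
- screw_tray: screw tray, a loose bystander to be left alone; origin under its middle
- spare_board: spare circuit board, a loose bystander to be left alone; origin under its middle
Mind the look-alikes: they are no part of the job. What is shaped like the part that bears centre_b but pink or purple is not meant. Leave any pink look-alike of the part that bears centre_a alone.

How it is judged:
By the outcome, as a careful person would: the job done as asked, in the order asked, and still so for the second after the job is handed in, with the robot touching nothing.
It also fails if it takes over 72 s, if anything falls off the work surface, if the arm or the gripper's body presses on something with over 40 N, if the wrist force passes 120 N, or if a joint passes its speed limit or range.

ROBOT

A 6-joint arm with a two-finger parallel gripper is mounted at the origin on the work surface. World frame = base frame: x ahead of the robot, y to its left, z up, the work surface at z = 0. Lengths are in m, angles in rad, forces in N, time in s.
With the tool pointing down it reaches from about 0.35 to 0.775 m from the base axis. Payload 5.5 kg.
Tool frame: the origin (TCP) lies on the centre line of the jaws, within the pads' length; the fingertips stand 11 mm ahead of it and the grasp point (between the pads) lies 8 mm behind it (env.tip_extent is the distance from the TCP to the fingertips, in m); z points along the fingers, y is the line along which they close (so a half turn about z gives the same grasp; the last joint's range is limited). The gripper opens to 85 mm and grips with 20 to 120 N. Pads are 22 mm wide; open, the fingers measure 114 mm over their backs; the gripper's body (76 mm by 85 mm) begins 54 mm behind the grasp point. The pads swing forward as they close: fully open they stand 13 mm farther back than shut.
Start: joints at [1.034, 0.313, 0.046, 1.304, 0, 1.431], TCP at [0.222, 0.53, 0.242] pointing down, gripper open.
Joint ranges: [-2.76, 2.76], [-0.86, 1.69], [-1.03, 1.26], [-2.2, 2.34], [-1.47, 1.5], [-3.14, 3.14]. Speed limits (rad/s): [2.57, 2.57, 3.14, 3.14, 3.14, 3.14].

INTERFACE

Orientations are given as a unit quaternion [w, x, y, z].
In Python, from workcell import env gives the robot as it stands.
- The arm moves only by the shell command python3 -m jog 'ROWS' [FORCE]. ROWS is JSON, a list of rows, each a list of 5 numbers: the gripper's target within -1 to 1 (shut at 1, half-way at 0, fully open at -1), then the shift along the tool's x, y, z in m, then the turn about the tool's z in degrees. In form: [[fingers, tx, ty, tz, turn], ...]. A call has 1 to 5 rows; each row shifts and turns the commanded pose from where the row before left it, along the tool's axes as they then stand; what a row does not reach is not made up. A row lasts 1/12 s, in which the tool goes at most 41.7 mm and 7.16 degrees, less where a joint would pass 70% of its speed; a pose out of reach is approached as far as the arm can. A call is refused whole if a number of a shift passes 0.0417 or a number of a turn 7.16, either way. A call with a gripper value outside its range is refused whole. The fingers move at their own pace and stop on an object; FORCE is the grip in N (left out, the last holds). Time passes only in rows, so rows that do not move let the fingers close. It gives the time, the measured TCP pose, the force, the opening and the grip force at its end, in the units of the state.
- env.get_state(): the state, without advancing time (a new reading comes with each control period).
- env.read_camera(name): name is "side" or "top" or "wrist"; returns a dict with "img" (480x640x3 uint8, red, green, blue), "fov_y" (degrees; the focal length in pixels is half the picture's height over the tangent of half this angle, whatever the lens; pixels are square), "cx", "cy" (the principal point, pixels), "T" (4x4, takes a point from camera to world coordinates). Camera axes: x right, y up, looking along -z (the intrinsics and any distortion apply to the point x, -y, -z); pixel columns grow to the right and rows downward; lengths in m; the calibration is good to about 2 mm. A picture is of the moment at which its call begins. There is no depth.
- env.hand_in(): hands the job in; it is judged then, once.
The state is a dict: "clock": time; "joint_pos": joint angles; "qvel": joint speeds; "tau": joint torques, N m; "tcp_pos": TCP position; "orientation": TCP orientation; "wrist_force": force on the tool from outside, world axes, zero at the start; "ft_torque": the same for the moment, N m; "finger_gap": finger opening in m; "grip_force": force on a finger pad.
Only numpy, scipy, OpenCV 4.12 (cv2) and the standard library are available. Lean on these libraries where they do the work, as an engineer would, in place of code of your own. Each camera call takes 0.05 s, during which the arm holds its last target. There are 200 camera calls.

## Working session

There is one attempt and no reset: what is moved stays moved. The work goes in short steps, Python scripts to look and compute and a shell command to move; the robot and the scene stay as the last step left them, time stands still between calls to the robot, and variables do not carry over. Pictures are saved under pics/ and viewed, at most 10 in all, crops included, and the job is handed in when it is done.

```bash
mkdir -p pics; ls
python3 - <<'E'
from workcell import env
import cv2,numpy as np
for n in ("top","side"):
    c=env.read_camera(n); cv2.imwrite(f"pics/{n}0.png",c["img"][:,:,::-1]); print(n,c["fov_y"],c["cx"],c["cy"],np.round(c["T"],3).tolist(),[k for k in c])
s=env.get_state();print(s["tcp_pos"],s["orientation"],s["clock"])
E
```

```text
pics
top 45.097409812125946 320.3252327897437 236.32025846081373 [[0.014, 0.982, -0.191, 0.243], [-1.0, 0.017, 0.011, -0.018], [0.014, 0.19, 0.982, 1.313], [0.0, 0.0, 0.0, 1.0]] ['img', 'fov_y', 'cx', 'cy', 'T']
side 52.260806063314014 322.6837146274547 241.86275647128934 [[0.961, 0.215, -0.175, 0.305], [-0.277, 0.747, -0.604, -0.647], [0.0, 0.629, 0.777, 0.865], [0.0, 0.0, 0.0, 1.0]] ['img', 'fov_y', 'cx', 'cy', 'T']
[0.22200405 0.52992976 0.24148921] [-2.76158483e-04  1.97119044e-01  9.80379206e-01 -7.86994122e-04] 0.1
```

View pics/top0.png

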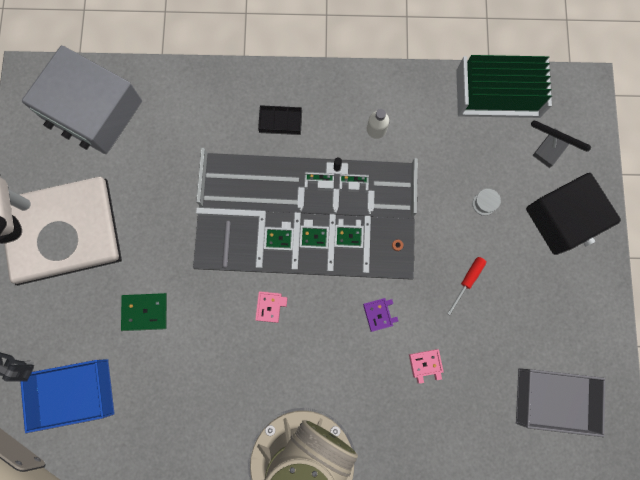

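View pics/side0.png

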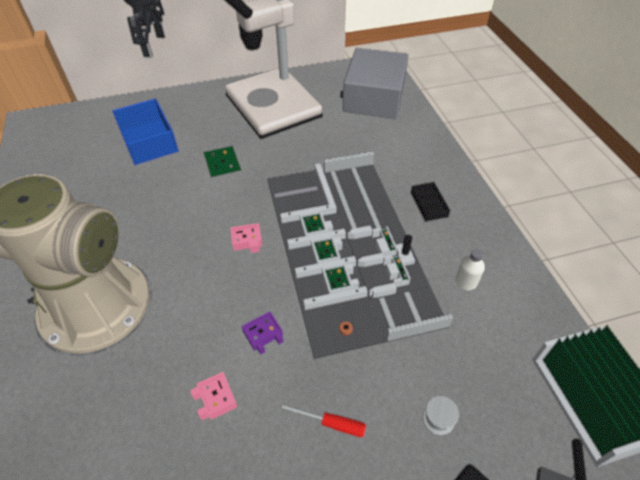

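Top view: the jig spans about (195–415, 150–278). Loose halves are at (279,238), (315,236) and (349,236), and the post is at (338,163). The pink and purple look-alikes at (270,307), (380,314) and (426,364) lie off the jig. I'll enlarge the lanes to tell the tongues apart.

Run:
```python
import cv2
a=cv2.imread("pics/top0.png")[145:285,250:425]
cv2.imwrite("pics/crop0.png",cv2.resize(a,None,fx=4.2,fy=4.2,interpolation=cv2.INTER_CUBIC))
```

```text
(no output)
```

View pics/crop0.png

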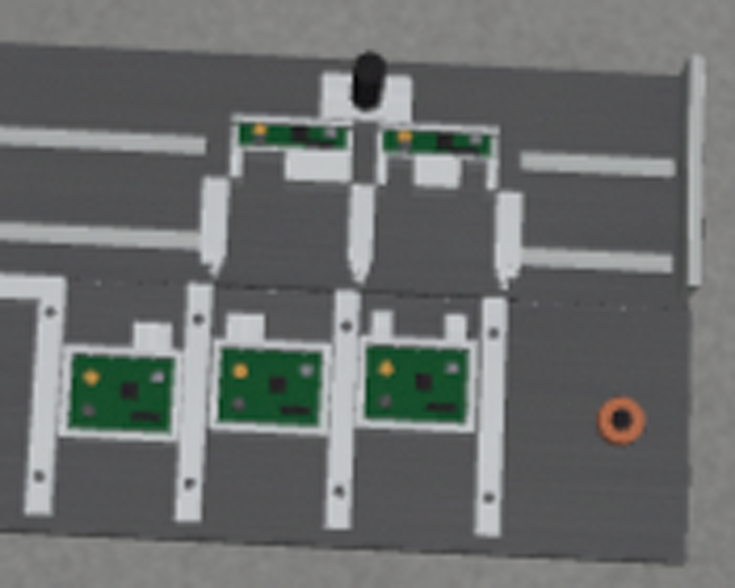

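Left lane (279,238): tongue on the −y side, so this is the odd half c. Middle lane (315,236): one tongue on the +y side, so this is a. Right lane (349,236): two tongues, so this is b. The pink and purple parts are outside the lanes. Both pairs line up at the same shuttle value, q = −0.04. Next I'll compute the poses.

```bash
cat > h.py <<'E'
import numpy as np, cv2
from workcell import env
from scipy.spatial.transform import Rotation as R
from scipy.optimize import least_squares
def ray(c,uv,z):
    f=240/np.tan(np.radians(c["fov_y"]/2)); T=c["T"]
    d=T[:3,:3]@np.array([(uv[0]-c["cx"])/f,-(uv[1]-c["cy"])/f,-1.]); o=T[:3,3]
    return (o+d*(z-o[2])/d[2])
def quat():
    q=env.get_state()["orientation"]; return R.from_quat([q[1],q[2],q[3],q[0]])
def rel(p,yaw=None):  # shift to p in tool axes (mm)
    s=env.get_state(); r=quat()
    print("tool shift mm",np.round(1000*r.inv().apply(np.array(p)-s["tcp_pos"]),1))
    a=r.as_matrix(); print("tool x dir deg",np.degrees(np.arctan2(a[1,0],a[0,0])),"y dir",np.degrees(np.arctan2(a[1,1],a[0,1])))
E
python3 - <<'E'
from h import *
c=env.read_camera("top")
P=lambda x,y,z:ray(c,(250+x/4.2-.4,145+y/4.2-.4),z)
obs=[((201,283),(0,40)),((348,290),(0,-40)),((495,298),(0,-120)),((188,519),(-130,40)),((338,527),(-130,-40)),((488,534),(-130,-120)),((38,513),(-130,120))]
W=np.array([P(*o[0],.03)[:2] for o in obs]); J=np.array([o[1] for o in obs])/1000.
def f(p):
    r=np.array([[np.cos(p[2]),-np.sin(p[2])],[np.sin(p[2]),np.cos(p[2])]]); return (J@r.T+p[:2]-W).ravel()
s=least_squares(f,[.5,0,0]).x; print("jig",s,np.degrees(s[2]),np.round(f(s)*1000,1))
np.save("jig.npy",s)
r=np.array([[np.cos(s[2]),-np.sin(s[2])],[np.sin(s[2]),np.cos(s[2])]])
j=lambda w:np.round((r.T@(w[:2]-s[:2]))*1000,1)
print("post top",j(P(370,62,.075)))
for u in ((213,268),(360,275),(508,282),(213,185),(360,190),(508,200)): print("div",j(P(*u,.03)))
for n,u in (("a",(270,428)),("b",(415,427)),("c",(116,436))): print(n,"back",j(P(*u,.034)))
p=np.append(s[:2]+r@[.112,-.045],.055); print("post world",p)
rel(p)
E
```

```text
jig [ 0.54638751 -0.01974727 -0.03206183] -1.83700764839037 [ 0.2 -0.   0.1 -0.1  0.6 -0.2 -0.6  0.1 -0.2  0.1 -0.3  0.1  0.1  0.2]
post top [114.6 -45.2]
div [ 8.5 33.9]
div [  8.6 -46. ]
div [   8.7 -126.6]
div [55.1 36.4]
div [ 56.3 -44. ]
div [  54.7 -125.2]
a back [-78.9  -1.3]
b back [-74.5 -78.8]
c back [-87.2  80.6]
post world [ 0.65688742 -0.06831446  0.055     ]
tool shift mm [-632.3 -383.5  187. ]
tool x dir deg 157.26603299589058 y dir 67.26604661106633
```

Residuals are under 1 mm. The jig is at (0.546, −0.020) with yaw −1.84°, and the shuttle is at about −0.0455, so it needs about +5.5 mm. I'll grip the post.

```bash
python3 -m jog '[[-1,0,0,0,-7],[-1,0,0,0,-7],[-1,0,0,0,-6.9],[-1,-0.0227,-0.0292,0,0],[-1,-0.0227,-0.0292,0,0]]' 30
python3 -m jog '[[-1,-0.0227,-0.0292,0,0],[-1,-0.0227,-0.0292,0,0],[-1,-0.0227,-0.0292,0,0],[-1,-0.0227,-0.0292,0,0],[-1,-0.0227,-0.0292,0,0]]'
python3 -m jog '[[-1,-0.0227,-0.0292,0,0],[-1,-0.0227,-0.0292,0,0],[-1,-0.0227,-0.0292,0,0],[-1,-0.0227,-0.0292,0,0],[-1,-0.0227,-0.0292,0,0]]'
python3 -m jog '[[-1,-0.0227,-0.0292,0,0],[-1,-0.0227,-0.0292,0,0],[-1,-0.0227,-0.0292,0,0],[-1,-0.0227,-0.0292,0,0],[-1,-0.0227,-0.0292,0,0]]'
python3 -m jog '[[-1,-0.0227,-0.0292,0,0],[-1,-0.0227,-0.0292,0,0],[-1,-0.0227,-0.0292,0,0],[-1,0,0,0,0],[-1,0,0,0,0]]'
python3 - <<'E'
from h import *
rel([.6569,-.0683,.055])
c=env.read_camera("wrist"); cv2.imwrite("pics/w1.png",c["img"][:,:,::-1])
E
```

```text
clock: 0.57
tcp_pos: [0.2651, 0.4707, 0.2416]
orientation: [-0.0, 0.014, 1.0, -0.0]
wrist_force: [0.9, 0.2, -0.3]
finger_gap: 0.0859
grip_force: 0.0
clock: 0.98
tcp_pos: [0.375, 0.3194, 0.2421]
orientation: [-0.0, 0.016, 1.0, -0.0]
wrist_force: [-0.1, 0.1, -0.6]
finger_gap: 0.0852
grip_force: 0.0
clock: 1.4
tcp_pos: [0.4839, 0.1697, 0.2422]
orientation: [-0.0, 0.016, 1.0, 0.0]
wrist_force: [-0.4, 1.5, 0.1]
finger_gap: 0.0855
grip_force: 0.0
clock: 1.82
tcp_pos: [0.5927, 0.0201, 0.242]
orientation: [-0.0, 0.016, 1.0, 0.0]
wrist_force: [0.5, 1.5, -0.2]
finger_gap: 0.0853
grip_force: 0.0
clock: 2.23
tcp_pos: [0.6577, -0.0699, 0.2405]
orientation: [-0.001, 0.018, 1.0, 0.0]
wrist_force: [-0.9, 0.3, 0.5]
finger_gap: 0.0856
grip_force: 0.0
tool shift mm [  0.5   1.5 185.5]
tool x dir deg 177.98319102314753 y dir 87.98312345692645
```

View pics/w1.png

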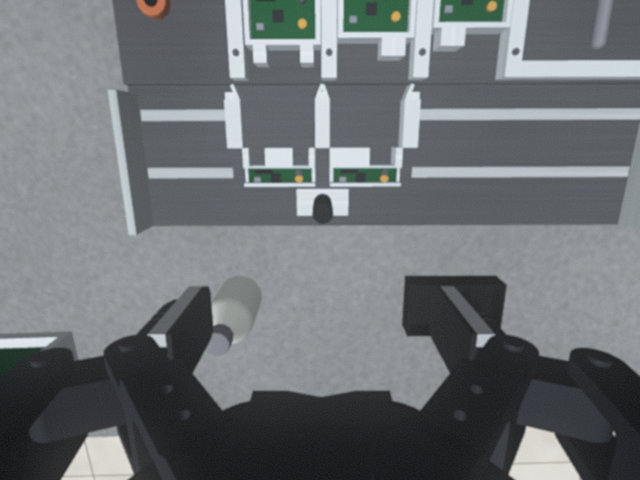

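The wrist view confirms the layout: post at (322,207) centred between the fingers, bottle at (235,310) clear of them. I'll descend and grip.

```bash
python3 -m jog '[[-1,0,0.001,0.037,0],[-1,0,0,0.037,0],[-1,0,0,0.037,0],[-1,0,0,0.037,0],[-1,0,0,0.037,0]]' 30
python3 -m jog '[[0.5,0,0,0,0],[1,0,0,0,0],[1,0,0,0,0],[1,0,0,0,0],[1,0,0,0,0]]' 30
python3 -m jog '[[1,0,0,0,0],[1,0,0,0,0],[1,0,0,0,0],[1,0,0,0,0],[1,0,0,0,0]]' 30
python3 - <<'E'
from h import *
s=np.load("jig.npy");t=env.get_state()["tcp_pos"]
r=np.array([[np.cos(s[2]),-np.sin(s[2])],[np.sin(s[2]),np.cos(s[2])]])
print("post in jig mm",1000*r.T@(t[:2]-s[:2]))
E
```

```text
clock: 2.7
tcp_pos: [0.6564, -0.065, 0.0566]
orientation: [0.0, 0.015, 1.0, 0.0]
wrist_force: [0.6, -0.4, -0.2]
finger_gap: 0.0854
grip_force: 0.0
clock: 3.12
tcp_pos: [0.6595, -0.0671, 0.0607]
orientation: [0.003, 0.016, 1.0, -0.001]
wrist_force: [0.5, -0.6, -0.7]
finger_gap: 0.0253
grip_force: 0.0
clock: 3.53
tcp_pos: [0.6593, -0.0673, 0.0604]
orientation: [0.003, 0.016, 1.0, -0.0]
wrist_force: [-1.0, 0.7, 6.6]
finger_gap: 0.0171
grip_force: 29.2
post in jig mm [114.34350586 -43.86848985]
```

```bash
python3 -m jog '[[1,0,0.0025,0,0],[1,0,0.0025,0,0],[1,0,0,0,0],[1,0,0,0,0],[1,0,0,0,0]]' 30
python3 - <<'E'
from h import *
c=env.read_camera("top"); a=c["img"][145:285,250:425,::-1]
cv2.imwrite("pics/crop1.png",cv2.resize(a,None,fx=4.2,fy=4.2,interpolation=cv2.INTER_CUBIC))
E
```

```text
clock: 3.95
tcp_pos: [0.6594, -0.0623, 0.0604]
orientation: [0.003, 0.016, 1.0, -0.0]
wrist_force: [-0.3, 0.4, 6.6]
finger_gap: 0.0173
grip_force: 29.3
```

View pics/crop1.png

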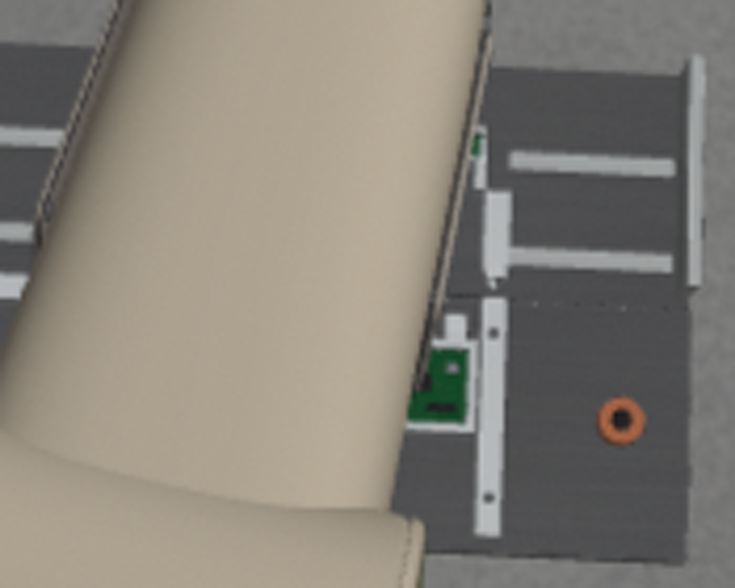

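The arm hides part of the view, but the right nest divider (498,230) is now in line with the lane wall (497 at that row), within about 0.5 mm. The shuttle is aligned. I'll release it and go behind half a.

```bash
python3 -m jog '[[-0.3,0,0,0,0],[-0.3,0,0,0,0],[-0.3,0,0,0,0],[-0.3,0,0,-0.02,0],[-0.3,0,0,-0.037,0]]' 30
python3 -m jog '[[1,0.005,0,-0.025,0],[1,0.037,0.008,0,0],[1,0.037,0.008,0,0],[1,0.037,0.008,0,0],[1,0.037,0.008,0,0]]' 30
python3 -m jog '[[1,0.037,0.008,0,0],[1,0.036,0,0,0],[1,0,0,0,0],[1,0,0,0,0],[1,0,0,0,0]]' 30
python3 - <<'E'
from h import *
s=np.load("jig.npy");r=R.from_euler("z",s[2]).as_matrix()[:2,:2]
t=env.get_state()["tcp_pos"]; print("tcp in jig",1000*r.T@(t[:2]-s[:2]),t[2])
rel(np.append(s[:2]+r@[-.112,0],.029))
E
```

```text
clock: 4.42
tcp_pos: [0.6538, -0.0611, 0.1096]
orientation: [-0.005, 0.016, 1.0, 0.001]
wrist_force: [0.9, 0.4, 0.6]
finger_gap: 0.0554
grip_force: 0.0
clock: 4.83
tcp_pos: [0.5039, -0.0247, 0.1392]
orientation: [0.0, 0.016, 1.0, 0.0]
wrist_force: [0.4, -0.1, 1.4]
finger_gap: 0.0002
grip_force: 0.0
clock: 5.25
tcp_pos: [0.434, -0.0149, 0.1399]
orientation: [0.001, 0.016, 1.0, -0.0]
wrist_force: [-0.5, 0.5, -0.9]
finger_gap: -0.0
grip_force: 0.0
tcp in jig [-112.51992345    1.20175731] 0.13994490860367823
tool shift mm [ -0.2  -1.2 110.9]
tool x dir deg 178.15423035850728 y dir 88.15417925121265
```

```bash
python3 -m jog '[[1,0,-0.001,0.036,0],[1,0,0,0.036,0],[1,0,0,0.022,0],[1,0,0,0.012,0],[1,0,0,0,0]]' 30
python3 -m jog '[[1,-0.005,0,0.003,0],[1,-0.005,0,0,0],[1,-0.005,0,0,0],[1,0,0,0,0],[1,0,0,0,0]]' 30
python3 - <<'E'
from h import *
c=env.read_camera("wrist"); cv2.imwrite("pics/w2.png",c["img"][:,:,::-1])
E
```

```text
clock: 5.67
tcp_pos: [0.4325, -0.0157, 0.0307]
orientation: [-0.002, 0.016, 1.0, 0.0]
wrist_force: [-0.6, -0.2, 0.1]
finger_gap: -0.0003
grip_force: 0.0
clock: 6.08
tcp_pos: [0.4494, -0.0164, 0.0312]
orientation: [0.001, 0.016, 1.0, -0.0]
wrist_force: [-0.3, -0.1, -0.1]
finger_gap: -0.0003
grip_force: 0.0
```

View pics/w2.png

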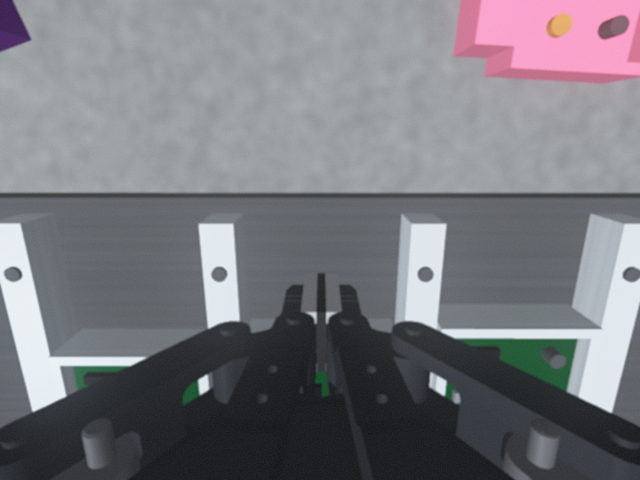

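The closed fingers at (322,320) are centred in the middle lane behind half a's back face. Pushing now.

```bash
python3 -m jog '[[1,-0.006,0,0,0],[1,-0.012,0,0,0],[1,-0.012,0,0,0],[1,-0.012,0,0,0],[1,-0.012,0,0,0]]' 30
python3 -m jog '[[1,-0.010,0,0,0],[1,-0.008,0,0,0],[1,-0.006,0,0,0],[1,-0.004,0,0,0],[1,0,0,0,0]]' 30
python3 -m jog '[[1,-0.003,0,0,0],[1,-0.003,0,0,0],[1,-0.002,0,0,0],[1,0,0,0,0],[1,0,0,0,0]]' 30
```

```text
clock: 6.55
tcp_pos: [0.5023, -0.0178, 0.0305]
orientation: [-0.0, 0.016, 1.0, 0.0]
wrist_force: [-1.3, 0.5, 0.7]
finger_gap: 0.0001
grip_force: 0.3
clock: 6.97
tcp_pos: [0.5306, -0.0189, 0.0303]
orientation: [0.0, 0.016, 1.0, 0.0]
wrist_force: [0.3, 0.1, 0.2]
finger_gap: 0.0002
grip_force: 0.0
clock: 7.38
tcp_pos: [0.538, -0.019, 0.0303]
orientation: [0.0, 0.016, 1.0, 0.0]
wrist_force: [0.9, -0.4, -0.5]
finger_gap: 0.0
grip_force: 0.0
```

```bash
python3 -m jog '[[1,-0.003,0,0,0],[1,-0.002,0,0,0],[1,0,0,0,0],[1,0,0,0,0]]' 30
python3 -m jog '[[1,-0.002,0,0,0],[1,-0.001,0,0,0],[1,0,0,0,0],[1,0,0,0,0]]' 30
```

```text
clock: 7.72
tcp_pos: [0.5431, -0.0192, 0.0304]
orientation: [0.0, 0.016, 1.0, -0.0]
wrist_force: [0.3, 0.6, -0.0]
finger_gap: -0.0002
grip_force: 0.0
clock: 8.05
tcp_pos: [0.5453, -0.0192, 0.0301]
orientation: [-0.001, 0.016, 1.0, 0.0]
wrist_force: [-1.7, 0.9, -0.0]
finger_gap: 0.0002
grip_force: 1.1
```

```bash
python3 -m jog '[[1,-0.002,0,0,0],[1,0,0,0,0],[1,0,0,0,0]]' 30
python3 -m jog '[[1,-0.002,0,0,0],[1,0,0,0,0],[1,0,0,0,0]]' 30
python3 -m jog '[[1,-0.002,0,0,0],[1,0,0,0,0],[1,0,0,0,0]]' 30
```

```text
clock: 8.3
tcp_pos: [0.5453, -0.0191, 0.0297]
orientation: [-0.002, 0.016, 1.0, 0.0]
wrist_force: [-6.0, 0.6, 3.3]
finger_gap: -0.0
grip_force: 3.3
clock: 8.55
tcp_pos: [0.5454, -0.0189, 0.0292]
orientation: [-0.004, 0.016, 1.0, 0.0]
wrist_force: [-11.6, -0.3, 5.4]
finger_gap: 0.0001
grip_force: 5.2
clock: 8.8
tcp_pos: [0.5454, -0.0188, 0.0287]
orientation: [-0.006, 0.016, 1.0, 0.0]
wrist_force: [-13.9, -0.2, 6.2]
finger_gap: -0.0003
grip_force: 7.1
```

The push stopped at jig x ≈ −1 with 14 N, which is exactly the closed position. Now half b.

```bash
python3 -m jog '[[1,0.016,0,0,0],[1,0.02,0,0,0],[1,0.01,0,-0.035,0],[1,0.02,0,-0.03,0],[1,0.02,-0.02,-0.01,0]]' 30
python3 -m jog '[[1,0.02,-0.03,0,0],[1,0.01,-0.03,0,0],[1,0,0,0,0],[1,0,0,0,0]]' 30
python3 - <<'E'
from h import *
s=np.load("jig.npy");r=R.from_euler("z",s[2]).as_matrix()[:2,:2]
rel(np.append(s[:2]+r@[-.108,-.080],.030))
c=env.read_camera("wrist"); cv2.imwrite("pics/w3.png",c["img"][:,:,::-1])
E
```

```text
clock: 9.22
tcp_pos: [0.4673, -0.0356, 0.1089]
orientation: [0.003, 0.014, 1.0, -0.0]
wrist_force: [-0.2, -0.6, -0.0]
finger_gap: -0.0006
grip_force: 0.0
clock: 9.55
tcp_pos: [0.4337, -0.0972, 0.1059]
orientation: [0.001, 0.018, 1.0, -0.0]
wrist_force: [1.3, -0.3, -0.3]
finger_gap: -0.0003
grip_force: 0.0
tool shift mm [-2.   1.  75.9]
tool x dir deg 177.97129789973243 y dir 87.97124270177082
```

View pics/w3.png

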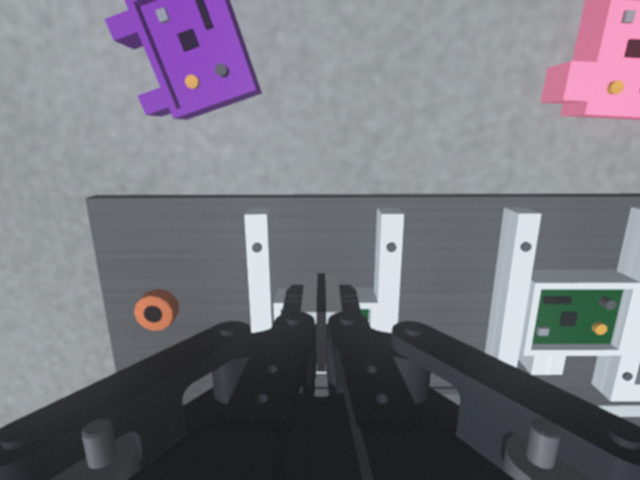

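The fingers are centred over the right lane, the middle lane is empty and half c at (578,315) is untouched. I'll lower and push b.

```bash
python3 -m jog '[[1,-0.001,0.001,0.036,0],[1,0,0,0.026,0],[1,0,0,0.012,0],[1,0,0,0,0],[1,0,0,0,0]]' 30
python3 -m jog '[[1,-0.012,0,0,0],[1,-0.010,0,0,0],[1,-0.010,0,0,0],[1,-0.012,0,0,0],[1,-0.012,0,0,0]]' 30
python3 -m jog '[[1,-0.012,0,0,0],[1,-0.010,0,0,0],[1,-0.008,0,0,0],[1,-0.004,0,0,0],[1,0,0,0,0]]' 30
python3 -m jog '[[1,-0.003,0,0,0],[1,-0.003,0,0,0],[1,-0.003,0,0,0],[1,0,0,0,0],[1,0,0,0,0]]' 30
python3 - <<'E'
from h import *
s=np.load("jig.npy");r=R.from_euler("z",s[2]).as_matrix()[:2,:2]
rel(np.append(s[:2]+r@[-.001,-.080],.030))
E
```

```text
clock: 10.02
tcp_pos: [0.4343, -0.0937, 0.0308]
orientation: [-0.001, 0.015, 1.0, 0.0]
wrist_force: [-0.2, 0.4, 0.4]
finger_gap: -0.0001
grip_force: 0.0
clock: 10.43
tcp_pos: [0.4922, -0.0966, 0.0323]
orientation: [0.001, 0.016, 1.0, -0.0]
wrist_force: [-1.0, 0.1, -0.2]
finger_gap: -0.0001
grip_force: 0.3
clock: 10.85
tcp_pos: [0.5256, -0.0977, 0.0315]
orientation: [0.001, 0.016, 1.0, -0.0]
wrist_force: [-0.1, 0.2, 0.0]
finger_gap: 0.0004
grip_force: 0.0
clock: 11.27
tcp_pos: [0.5334, -0.098, 0.0313]
orientation: [0.0, 0.016, 1.0, 0.0]
wrist_force: [-0.2, -0.1, 0.5]
finger_gap: -0.0001
grip_force: 0.0
tool shift mm [-9.5 -1.4  1.3]
tool x dir deg 178.1593884968004 y dir 88.15938894061694
```

```bash
python3 -m jog '[[1,-0.003,0,0,0],[1,-0.003,0,0,0],[1,-0.002,0,0,0],[1,0,0,0,0],[1,0,0,0,0]]' 30
python3 -m jog '[[1,-0.002,0,0,0],[1,-0.001,0,0,0],[1,0,0,0,0],[1,0,0,0,0]]' 30
python3 -m jog '[[1,-0.002,0,0,0],[1,0,0,0,0],[1,0,0,0,0]]' 30
python3 -m jog '[[1,-0.002,0,0,0],[1,0,0,0,0],[1,0,0,0,0]]' 30
```

```text
clock: 11.68
tcp_pos: [0.5416, -0.0982, 0.0313]
orientation: [0.0, 0.016, 1.0, 0.0]
wrist_force: [0.5, 0.5, -0.6]
finger_gap: 0.0001
grip_force: 0.0
clock: 12.02
tcp_pos: [0.5428, -0.098, 0.0309]
orientation: [-0.001, 0.016, 1.0, 0.0]
wrist_force: [-4.6, -0.2, 2.2]
finger_gap: -0.0
grip_force: 2.6
clock: 12.27
tcp_pos: [0.5428, -0.0979, 0.0305]
orientation: [-0.003, 0.016, 1.0, 0.0]
wrist_force: [-9.0, -0.2, 4.7]
finger_gap: -0.0002
grip_force: 4.6
clock: 12.52
tcp_pos: [0.5429, -0.0977, 0.03]
orientation: [-0.005, 0.016, 1.0, 0.0]
wrist_force: [-13.3, -0.3, 6.0]
finger_gap: -0.0001
grip_force: 6.7
```

b also stopped at jig x = −1.0. I'll retreat and move over the post.

```bash
python3 -m jog '[[1,0.02,0,0,0],[1,0.015,0,-0.01,0],[1,0,0,-0.037,0],[0,0,0,-0.037,0],[-0.3,0,0,-0.037,0]]' 30
python3 -m jog '[[-0.3,-0.037,0.01,-0.01,0],[-0.3,-0.037,0.01,-0.01,0],[-0.3,-0.037,0.01,0,0],[-0.3,-0.037,0.009,0,0],[-0.3,0,0,0,0]]' 30
python3 -m jog '[[-0.3,0,0,0,0],[-0.3,0,0,0,0]]' 30
python3 - <<'E'
from h import *
s=np.load("jig.npy");r=R.from_euler("z",s[2]).as_matrix()[:2,:2]
rel(np.append(s[:2]+r@[.1125,-.040],.055))
c=env.read_camera("wrist"); cv2.imwrite("pics/w4.png",c["img"][:,:,::-1])
E
```

```text
clock: 12.93
tcp_pos: [0.5131, -0.0971, 0.1535]
orientation: [0.0, 0.016, 1.0, 0.0]
wrist_force: [1.1, -0.1, 0.4]
finger_gap: 0.0235
grip_force: 0.0
clock: 13.35
tcp_pos: [0.6693, -0.0619, 0.1703]
orientation: [0.002, 0.015, 1.0, 0.0]
wrist_force: [-0.2, 0.4, -1.8]
finger_gap: 0.0556
grip_force: 0.0
clock: 13.52
tcp_pos: [0.6623, -0.0628, 0.1715]
orientation: [-0.0, 0.016, 1.0, 0.0]
wrist_force: [-0.1, -0.3, 0.9]
finger_gap: 0.0554
grip_force: 0.0
tool shift mm [  4.6  -0.7 116.5]
tool x dir deg 178.18774820729527 y dir 88.18772562603823
```

View pics/w4.png

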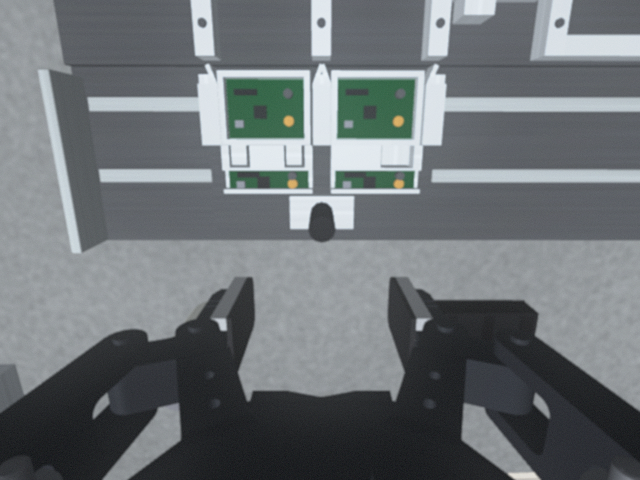

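Both pairs are seated in their nests, b at (267,120) and a at (375,120), with the post at (321,222). I'll grip it and slide left.

```bash
python3 -m jog '[[-0.3,0.005,0,0.037,0],[-0.3,0,0,0.037,0],[-0.3,0,0,0.03,0],[-0.3,0,0,0.01,0],[0.3,0,0,0,0]]' 30
python3 -m jog '[[1,0,0,0,0],[1,0,0,0,0],[1,0,0,0,0],[1,0,0,0,0],[1,0,0,0,0]]' 30
python3 -m jog '[[1,0,0.003,0,0],[1,0,0.006,0,0],[1,0,0.01,0,0],[1,0,0.012,0,0],[1,0,0.012,0,0]]' 30
```

```text
clock: 13.98
tcp_pos: [0.6542, -0.0627, 0.0559]
orientation: [-0.003, 0.016, 1.0, 0.001]
wrist_force: [-0.4, 1.0, -0.5]
finger_gap: 0.0446
grip_force: 0.0
clock: 14.4
tcp_pos: [0.659, -0.0633, 0.0612]
orientation: [0.002, 0.016, 1.0, -0.001]
wrist_force: [-2.6, -0.9, 7.0]
finger_gap: 0.0169
grip_force: 30.4
clock: 14.82
tcp_pos: [0.6604, -0.0207, 0.0613]
orientation: [0.002, 0.017, 1.0, -0.001]
wrist_force: [-0.8, -2.3, 6.5]
finger_gap: 0.0166
grip_force: 30.3
```

```bash
python3 -m jog '[[1,0,0.014,0,0],[1,0,0.014,0,0],[1,0,0.014,0,0],[1,0,0.014,0,0],[1,0,0.014,0,0]]' 30
python3 -m jog '[[1,0,0.014,0,0],[1,0,0.014,0,0],[1,0,0.014,0,0],[1,0,0.014,0,0],[1,0,0.008,0,0]]' 30
python3 -m jog '[[1,0,0.008,0,0],[1,0,0.006,0,0],[1,0,0.006,0,0],[1,0,0,0,0],[1,0,0,0,0]]' 30
python3 - <<'E'
from h import *
s=np.load("jig.npy");r=R.from_euler("z",s[2]).as_matrix()[:2,:2]
rel(np.append(s[:2]+r@[.1145,.170],.061))
E
```

```text
clock: 15.23
tcp_pos: [0.6626, 0.05, 0.0612]
orientation: [0.002, 0.016, 1.0, -0.001]
wrist_force: [-3.1, -2.9, 6.8]
finger_gap: 0.0169
grip_force: 30.3
clock: 15.65
tcp_pos: [0.6648, 0.1153, 0.0613]
orientation: [0.002, 0.016, 1.0, 0.0]
wrist_force: [-2.1, -2.0, 6.2]
finger_gap: 0.017
grip_force: 30.3
clock: 16.07
tcp_pos: [0.6654, 0.1352, 0.0613]
orientation: [0.002, 0.015, 1.0, 0.001]
wrist_force: [-2.3, 1.5, 7.1]
finger_gap: 0.0169
grip_force: 30.3
tool shift mm [-0.5 11.4  0.3]
tool x dir deg 178.2308384007775 y dir 88.23120617487076
```

```bash
python3 -m jog '[[1,0,0.005,0,0],[1,0,0.004,0,0],[1,0,0.002,0,0],[1,0,0,0,0]]' 30
python3 -m jog '[[1,0,0.002,0,0],[1,0,0.001,0,0],[1,0,0,0,0],[1,0,0,0,0]]' 30
```

```text
clock: 16.4
tcp_pos: [0.6657, 0.1456, 0.0613]
orientation: [0.002, 0.016, 1.0, 0.0]
wrist_force: [-1.9, 0.5, 6.5]
finger_gap: 0.017
grip_force: 30.3
clock: 16.73
tcp_pos: [0.6658, 0.1472, 0.0613]
orientation: [0.002, 0.016, 1.0, -0.001]
wrist_force: [-2.2, -4.1, 7.2]
finger_gap: 0.0169
grip_force: 30.4
```

```bash
python3 -m jog '[[1,0,0.002,0,0],[1,0,0,0,0],[1,0,0,0,0]]' 30
```

```text
clock: 16.98
tcp_pos: [0.6658, 0.1473, 0.0613]
orientation: [0.002, 0.017, 1.0, -0.002]
wrist_force: [-2.3, -9.4, 8.1]
finger_gap: 0.0168
grip_force: 30.6
```

It stopped against the end stop at 9 N, in the expected place. I'll release, retreat and check.

```bash
python3 -m jog '[[-0.3,0,-0.002,0,0],[-0.3,0,0,0,0],[-0.3,0,0,0,0],[-0.3,0,0,-0.02,0],[-0.3,0,0,-0.037,0]]' 30
python3 -m jog '[[-0.3,0,0,-0.037,0],[-0.3,0,0,-0.037,0],[-0.3,0.02,0.03,-0.01,0],[-0.3,0.02,0.03,0,0],[-0.3,0.02,0.03,0,0]]'
python3 -m jog '[[-0.3,0.02,0.03,0,0],[-0.3,0.02,0.03,0,0],[-0.3,0.02,0.03,0,0],[-0.3,0.02,0.03,0,0],[-0.3,0,0,0,0]]'
python3 - <<'E'
from h import *
c=env.read_camera("top"); a=c["img"][100:330,180:430,::-1]
cv2.imwrite("pics/top2.png",cv2.resize(a,None,fx=2.6,fy=2.6,interpolation=cv2.INTER_CUBIC))
E
```

```text
clock: 17.4
tcp_pos: [0.6607, 0.1481, 0.1105]
orientation: [-0.005, 0.016, 1.0, -0.0]
wrist_force: [0.2, 0.5, -0.5]
finger_gap: 0.0556
grip_force: 0.0
clock: 17.82
tcp_pos: [0.6077, 0.241, 0.2012]
orientation: [0.002, 0.017, 1.0, 0.001]
wrist_force: [0.2, 0.5, -0.7]
finger_gap: 0.0555
grip_force: 0.0
clock: 18.23
tcp_pos: [0.5269, 0.368, 0.1995]
orientation: [-0.001, 0.012, 1.0, 0.001]
wrist_force: [0.1, -0.6, 0.5]
finger_gap: 0.0554
grip_force: 0.0
```

View pics/top2.png

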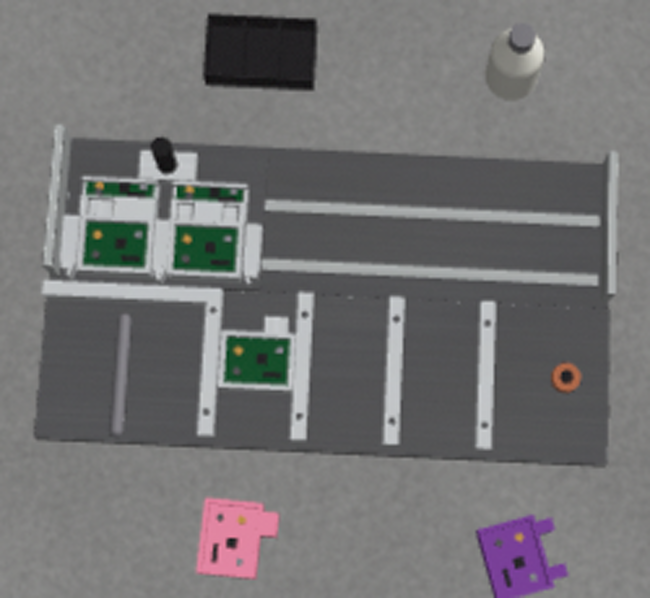

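The top view shows both pairs closed behind the rail at (115,245) and (205,250). The shuttle is at its left end, half c at (257,360) is untouched, and the bystanders are in place.

```bash
python3 -c "
from workcell import env
print(env.hand_in())"
```

```text
the job is handed in; nothing more can be done
None
```

Halves a and b are pushed fully closed in their nests and the shuttle is at its left end behind the rail. The odd half is where it lay, and the job is handed in at about 18 s; no verdict was returned.

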